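Swap a batch on the lamp curing turntable

ROBOT

A 6-joint arm with a two-finger parallel gripper is mounted at the origin on the work surface. World frame = base frame: x ahead of the robot, y to its left, z up, the work surface at z = 0. Lengths are in m, angles in rad, forces in N, time in s.
With the tool pointing down it reaches from about 0.325 to 0.9 m from the base axis. Payload 6.1 kg.
Tool frame: the origin (TCP) lies at the very end of the fingers, on their centre line; the grasp point (between the pads) lies behind it (grip_depth is the z of the grasp point in the tool frame, in m); z points along the fingers, y is the line along which they close (so a half turn about z gives the same grasp; the last joint's range is limited). The gripper opens to 85 mm and grips with 20 to 120 N. Pads are 22 mm wide; open, the fingers measure 114 mm over their backs; the gripper's body (76 mm by 85 mm) begins 54 mm behind the grasp point. The pads swing forward as they close: fully open they stand 13 mm farther back than shut.
Start: joints at [-1.38, 0.22, 1.526, -0, 1.395, -0.126], TCP at [0.195, -0.594, 0.231] pointing down, gripper open.
Joint ranges: [-2.98, 2.98], [-0.91, 2.08], [0.09, 2.57], [-1.24, 4.39], [0.2, 2.65], [-2.68, 2.68]. Speed limits (rad/s): [2.57, 2.57, 3.01, 3.14, 3.14, 3.14].

INTERFACE

Orientations are given as a unit quaternion [w, x, y, z].
In Python, from workcell import state, camera, calibration, finish_job, grip_depth gives the robot as it stands. The module is installed in compiled form; this text tells all that it offers.
- The arm moves only by the shell command python3 -m handwheel 'ROWS' [OPENING] [FORCE]. ROWS is JSON, a list of rows, each a list of 6 numbers: the shift along the tool's x, y, z in m, then the turn, a rotation vector about the tool's x, y, z in degrees. A call has 1 to 5 rows; each row is the pose to reach, as a shift and turn from the pose commanded when the call began, along the tool's axes at that moment; what a row does not reach only later rows make up. A row lasts 1/8 s, in which the tool goes at most 62.5 mm and 10.7 degrees, less where a joint would pass 70% of its speed; a pose out of reach is approached as far as the arm can. A call with a gripper value outside its range is refused whole. OPENING is the finger opening in m, from 0 to 0.0854, set as the call begins (- or left out, the last holds). The fingers move at their own pace and stop on an object; FORCE is the grip in N (left out, the last holds). Time passes only in rows, so rows that repeat a pose let the fingers close. It gives the time, the measured TCP pose, the force, the opening and the grip force at its end, in the units of the state.
- state(): the state, without advancing time (a new reading comes with each control period).
- camera(name): name is "side" or "top"; returns the picture (384x512x3 uint8, red, green, blue); there is no depth.
- calibration(name): a dict with "fx", "fy", "cx", "cy" (pixels), "dist_coeffs" ([k1, k2, p1, p2, k3] as OpenCV has them; the pictures are not rectified), "pose" (4x4, takes a point from camera to world coordinates). Camera axes: x right, y up, looking along -z (the intrinsics and any distortion apply to the point x, -y, -z); pixel columns grow to the right and rows downward; lengths in m; the calibration is good to about 2 mm. A picture is of the moment at which its call begins. calibration takes no time and is no camera call.
- finish_job(): hands the job in; it is judged then, once.
The state is a dict: "t": time; "qpos": joint angles; "joint_vel": joint speeds; "effort": joint torques, N m; "tcp_pos": TCP position; "ee_rot": TCP orientation; "wrist_force": force on the tool from outside, world axes, zero at the start; "wrist_torque": the same for the moment, N m; "width": finger opening in m; "finger_force": force on a finger pad.
Only numpy, scipy, OpenCV 4.12 (cv2) and the standard library are available. Lean on these libraries where they do the work, as an engineer would, in place of code of your own. Each camera call takes 0.05 s, during which the arm holds its last target. There are 200 camera calls.

TASK

Change over the lamp curing station: hang all the yellow brackets from the grey tray over the empty bar that faces you, then turn the table half a turn by its posts until it clicks home, so that the yellow ones face the lamps, and press the green start button. Take the cured blue brackets that this brings round off their bar and stand them on their feet in the green tray, and leave everything else on the bench where it is.

Things in the scene. Friction and masses are not known exactly. Their poses are not given: they have to be found in the camera images.
- station: fixed lamp curing station, base plate 460 x 340 mm. Origin on the turntable's axis at bench level; x points from the robot to a low lamp trough (90 mm tall, 200 to 240 mm beyond the axis). Disc of radius 170 mm, its top at 42 mm; on it an upright orange screen through the axis (4 mm thick, top at 160 mm), a post at each end of the screen and a hanging bar on either side of it
- turntable (a joint): angle of the turntable about its upright axis, rad, positive anticlockwise from above, 0 at the start, stops at -3.45 and 3.45. It turns either way with a drag of about 1 N at a post. A spring plunger clicks in at 0 and at half a turn (3.14 or -3.14): about 6 N at a post overcomes it, and within about 0.05 of those angles it pulls the table home
- bar_a (a point): middle, on its axis, of the hanging bar that is empty and faces the robot at the start: round, level, 16 mm thick, 300 mm long along this point's y (285 mm free between cross arms 14 mm tall that carry its ends), 150 mm above the bench, 75 mm from the screen. The point has the turntable's axes; this bar is on its -x side. A bracket hung on it has its origin 37 mm below this point
- bar_b (a point): middle of the other hanging bar, the same in form, on the lamp side (+x of the turntable) at the start, 75 mm from the screen; the cured blue brackets hang over it, a leg either side of the bar
- post_left (a point): top centre, 200 mm above the bench, of a round upright post, 150 mm from the axis on the turntable's +y side: a handle for turning the table. Its top 45 mm is a black grip of 26 mm diameter, with nothing beside it; the screen and the cross arm (top at 157 mm) are lower
- post_right (a point): top centre of the other such post, on the turntable's -y side
- start (a joint): travel of the green start button, pressed straight down: 0 up, 0.006 m fully down (5 N); it springs back. Pressed fully, it starts the lamps
- start_top (a point): centre of the top of the green start button (24 mm wide) in its yellow housing on top of a grey box, 50 mm wide and 66 mm tall, at the near right corner of the base plate; the table turns clear of it
- grey_tray: fixed grey plastic tray 300 x 200 mm (x, y), 50 mm tall, walls and floor 5 mm; holds the yellow brackets; may stand on the left or the right of the station. Origin under its centre
- green_tray: fixed green plastic tray of the same size and form on the other side; the cured brackets go in it; a black bracket already stands towards its far end. Origin under its centre
- yellow1: yellow steel U bracket, 250 g: web 40 x 50 x 5 mm on top, two legs below it, 50 mm wide, 45 mm long, 5 mm thick; 40 mm over the legs (local x), 30 mm between them, 50 mm long (y), 50 mm tall. Origin midway between the feet, z up to the web. Stands on its feet in the grey tray, waiting to be cured; three or all four are there
- yellow2: yellow steel U bracket, 250 g: web 40 x 50 x 5 mm on top, two legs below it, 50 mm wide, 45 mm long, 5 mm thick; 40 mm over the legs (local x), 30 mm between them, 50 mm long (y), 50 mm tall. Origin midway between the feet, z up to the web. Stands on its feet in the grey tray, waiting to be cured; three or all four are there
- yellow3: yellow steel U bracket, 250 g: web 40 x 50 x 5 mm on top, two legs below it, 50 mm wide, 45 mm long, 5 mm thick; 40 mm over the legs (local x), 30 mm between them, 50 mm long (y), 50 mm tall. Origin midway between the feet, z up to the web. Stands on its feet in the grey tray, waiting to be cured; three or all four are there
- yellow4: yellow steel U bracket, 250 g: web 40 x 50 x 5 mm on top, two legs below it, 50 mm wide, 45 mm long, 5 mm thick; 40 mm over the legs (local x), 30 mm between them, 50 mm long (y), 50 mm tall. Origin midway between the feet, z up to the web. Stands on its feet in the grey tray, waiting to be cured; three or all four are there
- blue1: blue steel U bracket, 250 g: web 40 x 50 x 5 mm on top, two legs below it, 50 mm wide, 45 mm long, 5 mm thick; 40 mm over the legs (local x), 30 mm between them, 50 mm long (y), 50 mm tall. Origin midway between the feet, z up to the web. Already cured, hangs over bar_b; two or all three are there
- blue2: blue steel U bracket, 250 g: web 40 x 50 x 5 mm on top, two legs below it, 50 mm wide, 45 mm long, 5 mm thick; 40 mm over the legs (local x), 30 mm between them, 50 mm long (y), 50 mm tall. Origin midway between the feet, z up to the web. Already cured, hangs over bar_b; two or all three are there
- blue3: blue steel U bracket, 250 g: web 40 x 50 x 5 mm on top, two legs below it, 50 mm wide, 45 mm long, 5 mm thick; 40 mm over the legs (local x), 30 mm between them, 50 mm long (y), 50 mm tall. Origin midway between the feet, z up to the web. Already cured, hangs over bar_b; two or all three are there
- black_bracket: black steel U bracket, 250 g: web 40 x 50 x 5 mm on top, two legs below it, 50 mm wide, 45 mm long, 5 mm thick; 40 mm over the legs (local x), 30 mm between them, 50 mm long (y), 50 mm tall. Origin midway between the feet, z up to the web. Stands in the green tray and stays there
- bush: brass flanged bush, 26 mm wide and 22 mm tall, in the grey tray in a far corner; stays there. Origin at its foot
- mug: white mug, 80 mm wide, 90 mm tall, a bystander. Origin at its foot
- screwdriver: red-handled screwdriver lying on the bench, a bystander
- lacquer: small amber jar, 52 mm wide, 110 mm tall, a bystander. Origin at its foot
- worm_wheel: bronze worm wheel lying flat on the bench, 72 mm wide, 22 mm tall, a bystander. Origin under its centre
There are look-alikes about, which are no part of the job. What is shaped like the blue1 but red or white is not meant.

How it is judged:
On the way, in this order (a step that is already met when the one before it is completed fails the run):
1. all yellow brackets hang over the bar that faces the robot, let go, with the table still at its first click (x of yellow1 in the frame of bar_a between -0.03 and 0.03 m and y of yellow1 in the frame of bar_a between -0.135 and 0.135 m and z of yellow1 in the frame of bar_a between -0.048 and -0.02 m and angle between each of yellow1, yellow2, yellow3, yellow4's own z axis and vertical below 0.65 rad and x of yellow2 in the frame of bar_a between -0.03 and 0.03 m and y of yellow2 in the frame of bar_a between -0.135 and 0.135 m and z of yellow2 in the frame of bar_a between -0.048 and -0.02 m and x of yellow3 in the frame of bar_a between -0.03 and 0.03 m and y of yellow3 in the frame of bar_a between -0.135 and 0.135 m and z of yellow3 in the frame of bar_a between -0.048 and -0.02 m and x of yellow4 in the frame of bar_a between -0.03 and 0.03 m and y of yellow4 in the frame of bar_a between -0.135 and 0.135 m and z of yellow4 in the frame of bar_a between -0.048 and -0.02 m and value of joint turntable between -0.08 and 0.08 rad and contact force between the fingers and yellow1 below 0.3 N and contact force between the fingers and yellow2 below 0.3 N and contact force between the fingers and yellow3 below 0.3 N and contact force between the fingers and yellow4 below 0.3 N), for 0.2 s.
2. the table is turned half a turn, clicked home, with the yellow brackets hanging on their bar on the lamp side (x of yellow1 in the frame of bar_a between -0.03 and 0.03 m and y of yellow1 in the frame of bar_a between -0.135 and 0.135 m and z of yellow1 in the frame of bar_a between -0.048 and -0.02 m and angle between each of yellow1, yellow2, yellow3, yellow4's own z axis and vertical below 0.65 rad and x of yellow2 in the frame of bar_a between -0.03 and 0.03 m and y of yellow2 in the frame of bar_a between -0.135 and 0.135 m and z of yellow2 in the frame of bar_a between -0.048 and -0.02 m and x of yellow3 in the frame of bar_a between -0.03 and 0.03 m and y of yellow3 in the frame of bar_a between -0.135 and 0.135 m and z of yellow3 in the frame of bar_a between -0.048 and -0.02 m and x of yellow4 in the frame of bar_a between -0.03 and 0.03 m and y of yellow4 in the frame of bar_a between -0.135 and 0.135 m and z of yellow4 in the frame of bar_a between -0.048 and -0.02 m and (value of joint turntable above 3.09 rad or value of joint turntable below -3.09 rad) and not (value of joint turntable above 3.19 rad or value of joint turntable below -3.19 rad) and velocity of joint turntable between -0.05 and 0.05 rad/s), for 0.2 s.
3. the start button is pressed fully down, with the table home and the yellow brackets at the lamps (all of step 2 and value of joint start above 0.0045 m), for 0.05 s.
At the end, for the whole second after the job is handed in: All yellow brackets hang at rest over their bar (legs either side of it, web on it) on the lamp side, the table stands within 0.05 rad of a half turn from its start, and all blue brackets stand upright (within 0.12 rad) on the floor of the green tray, at rest (all of step 2 and x of blue1 in the frame of green_tray between -0.145 and 0.145 m and y of blue1 in the frame of green_tray between -0.095 and 0.095 m and z of blue1 in the frame of green_tray between 0 and 0.012 m and angle between each of blue1, blue2, blue3's own z axis and vertical below 0.12 rad and linear speed of each of blue1, blue2, blue3 below 0.02 m/s and x of blue2 in the frame of green_tray between -0.145 and 0.145 m and y of blue2 in the frame of green_tray between -0.095 and 0.095 m and z of blue2 in the frame of green_tray between 0 and 0.012 m and x of blue3 in the frame of green_tray between -0.145 and 0.145 m and y of blue3 in the frame of green_tray between -0.095 and 0.095 m and z of blue3 in the frame of green_tray between 0 and 0.012 m and linear speed of each of yellow1, yellow2, yellow3, yellow4 below 0.03 m/s); the robot touches nothing.
It fails at once if the mug, screwdriver, jar or worm wheel is moved more than 30 mm, or the bush or black bracket in the trays more than 40 mm (distance of any of black_bracket, bush from where it was at the start of the episode above 0.04 m or distance of any of mug, screwdriver, lacquer, worm_wheel from where it was at the start of the episode above 0.03 m).
Of yellow1, yellow2, yellow3, yellow4 only 3 to 4 are there at a start; the rules pass over those that are not, and their reading is None.
Of blue1, blue2, blue3 only 2 to 3 are there at a start; the rules pass over those that are not, and their reading is None.
At some moment in a run one of yellow1, yellow2, yellow3, yellow4, blue1, blue2, blue3 may be knocked a few centimetres aside while the robot is not near it.
It also fails if it takes over 210 s, if anything falls off the work surface, if the arm or the gripper's body presses on something with over 40 N, if the wrist force passes 120 N, or if a joint passes its speed limit or range.

## Working session

There is one attempt and no reset: what is moved stays moved. The work goes in short steps, Python scripts to look and compute and a shell command to move; the robot and the scene stay as the last step left them, time stands still between calls to the robot, and variables do not carry over. Pictures are saved under pics/ and viewed, at most 14 in all, crops included, and the job is handed in when it is done.

```bash
mkdir -p pics
cat > h.py <<'E'
import numpy as np, cv2
from workcell import *
from scipy.spatial.transform import Rotation as R
def snap(n,f,crop=None,s=1):
    im=camera(n)[:,:,::-1]
    cv2.imwrite('pics/'+f+'_full.png',im)
    if crop: 
        a,b,c,d=crop; im=im[b:d,a:c]
    if s!=1: im=cv2.resize(im,None,fx=s,fy=s,interpolation=cv2.INTER_CUBIC)
    cv2.imwrite('pics/'+f+'.png',im)
def K(n):
    c=calibration(n); return np.array([[c['fx'],0,c['cx']],[0,c['fy'],c['cy']],[0,0,1]]),np.array(c['dist_coeffs']),np.array(c['pose'])
def px2w(n,uv,z):
    k,d,P=K(n); u=cv2.undistortPoints(np.array(uv,float).reshape(-1,1,2),k,d).reshape(-1,2)
    out=[]
    for (x,y) in u:
        r=P[:3,:3]@np.array([x,-y,-1]); o=P[:3,3]; out.append(o+r*(z-o[2])/r[2])
    return np.array(out)
def w2px(n,p):
    k,d,P=K(n); q=(np.atleast_2d(p)-P[:3,3])@P[:3,:3]; q=q*[1,-1,-1]
    return cv2.projectPoints(q,np.zeros(3),np.zeros(3),k,d)[0].reshape(-1,2)
def st():
    s=state(); print(s['t'],np.round(s['tcp_pos'],4),np.round(s['ee_rot'],3),'F',np.round(s['wrist_force'],1),'w',round(float(s['width']),4),'q',np.round(s['qpos'],2))
E
python3 - <<'E'
from h import *
snap('top','t0',None,1.5); snap('side','s0',None,1.5)
st(); s=state(); print(grip_depth, R.from_quat(np.array(s['ee_rot'])[[1,2,3,0]]).as_matrix().round(3))
for n in('top','side'): print(K(n)[2].round(3),K(n)[0][0,0])
E
```

```text
0.1 [ 0.1946 -0.5934  0.2303] [-0.001  0.987  0.158 -0.   ] F [ 0.1 -0.4 -0.1] w 0.0856 q [-1.38  0.22  1.53 -0.    1.39 -0.13]
-0.0187 [[ 0.95   0.312 -0.   ]
 [ 0.312 -0.95   0.002]
 [ 0.    -0.002 -1.   ]]
[[ 0.029  0.99  -0.136  0.36 ]
 [-0.999  0.032  0.023  0.044]
 [ 0.028  0.135  0.99   1.209]
 [ 0.     0.     0.     1.   ]] 410.3142407048009
[[-0.976  0.13  -0.175  0.319]
 [-0.216 -0.49   0.844  0.969]
 [ 0.024  0.862  0.507  0.675]
 [ 0.     0.     0.     1.   ]] 413.6270790106381
```

View pics/t0.png

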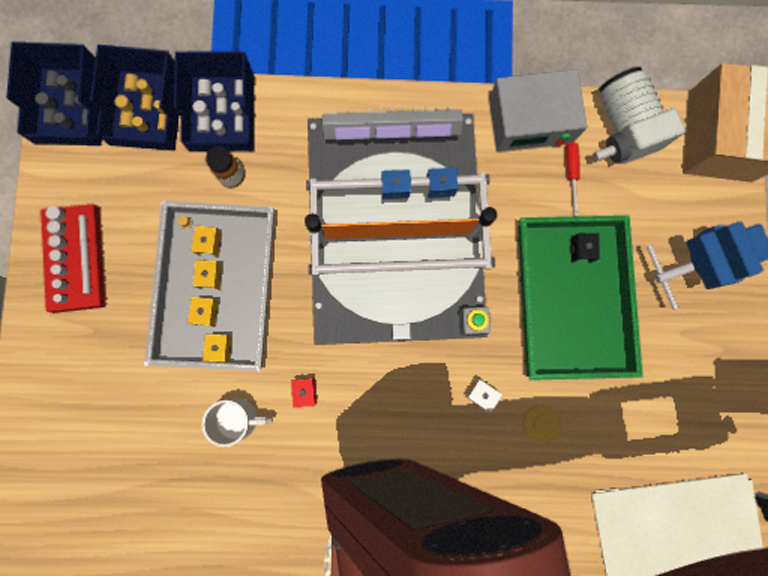

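View pics/s0.png

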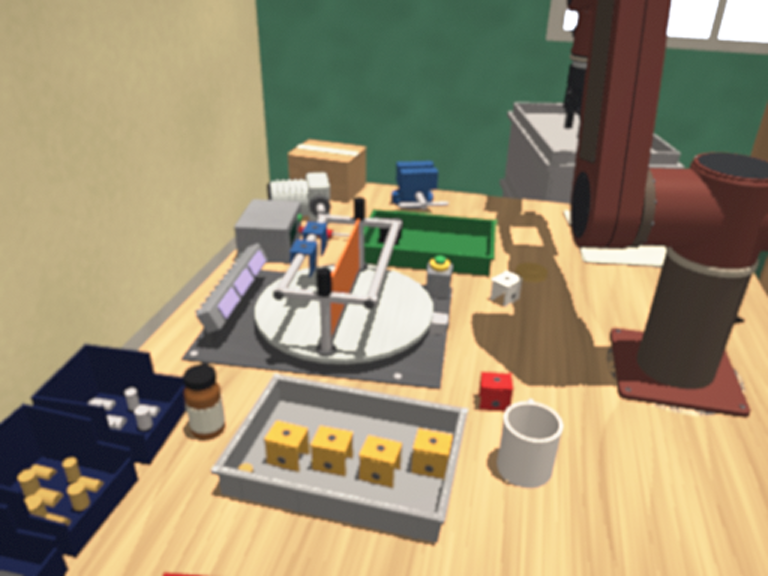

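The top view shows four yellow brackets in the grey tray on the left, two blue ones on bar_b, and the black one in the green tray on the right. I'll take enlarged crops to measure them.

Run:
```python
from h import *
im=cv2.imread('pics/t0_full.png')
cv2.imwrite('pics/c1.png',cv2.resize(im[130:250,95:190],None,fx=5,fy=5,interpolation=cv2.INTER_CUBIC))
cv2.imwrite('pics/c2.png',cv2.resize(im[70:230,200:335],None,fx=3.7,fy=3.7,interpolation=cv2.INTER_CUBIC))
```

```text
(no output)
```

View pics/c1.png

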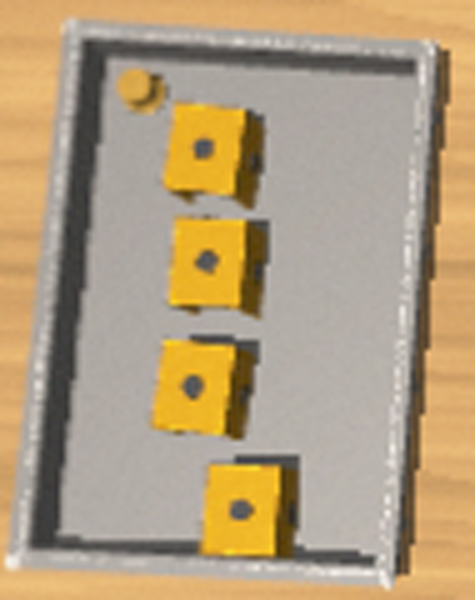

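View pics/c2.png

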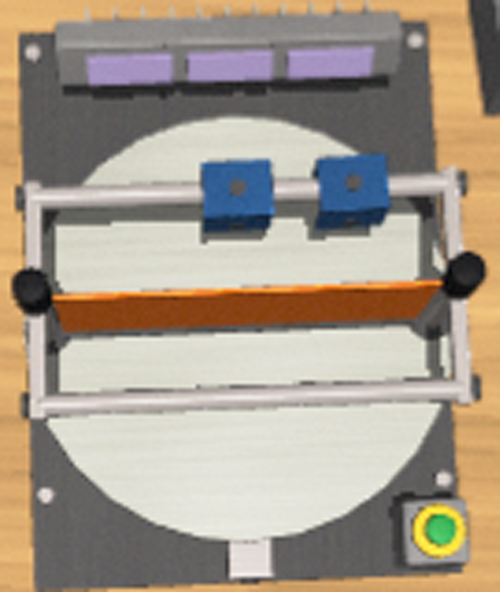

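Run:
```python
from h import *
f=lambda p,s,o:(np.array(p,float)+.5)/s-.5+o
C={1:[(203,148),(176,103),(166,190),(242,107),(236,197)],2:[(206,260),(178,217),(170,302),(248,220),(242,308)],3:[(192,387),(165,340),(153,430),(240,343),(229,436)],4:[(240,510),(210,463),(201,552),(279,465),(276,555)]}
def rep(n,w):
    c=w[1:5].mean(0); up=(w[1]-w[2]+w[3]-w[4])/2; rt=(w[3]-w[1]+w[4]-w[2])/2
    print(n,'hole',w[0].round(4),'c',c.round(4),'long',np.linalg.norm(up).round(3),np.degrees(np.arctan2(up[1],up[0])).round(1),'short',np.linalg.norm(rt).round(3),np.degrees(np.arctan2(rt[1],rt[0])).round(1)+90)
for n,p in C.items(): rep(n,px2w('top',f(p,5,[95,130]),.055))
g=lambda p,z:px2w('top',f(p,3.7,[200,70]),z).round(4)
pp=g([(32,283),(467,270)],.2);print('posts',pp,pp.mean(0),np.linalg.norm(pp[0]-pp[1]))
b=g([(38,405),(468,387)],.15);print('bar_a',b,b.mean(0),np.linalg.norm(b[0]-b[1]))
b=g([(32,190),(455,182)],.15);print('bar_b',b,b.mean(0))
print('btn',g([(441,531)],.085))
print('blue',g([(236,187),(353,183)],.163))
print('black',px2w('top',[(585/1.5,243/1.5)],.055)); 
t=px2w('top',np.array([(523,218),(629,217),(640,377),(529,378)])/1.5,.05);print('green',t.round(3),t.mean(0))
t=px2w('top',f([(70,25),(435,45),(390,580),(12,560)],5,[95,130]),.05);print('grey',t.round(3),t.mean(0))
```

```text
1 hole [0.5881 0.3653 0.055 ] c [0.5875 0.3641 0.055 ] long 0.051 -1.2 short 0.038 -2.700000000000003
2 hole [0.5241 0.3593 0.055 ] c [0.5233 0.3573 0.055 ] long 0.049 -0.6 short 0.04 -1.7999999999999972
3 hole [0.4524 0.3621 0.055 ] c [0.4524 0.3595 0.055 ] long 0.051 -3.1 short 0.042 -1.7000000000000028
4 hole [0.3851 0.3311 0.055 ] c [0.3858 0.3303 0.055 ] long 0.049 0.1 short 0.039 -0.4000000000000057
posts [[ 0.5992  0.1463  0.2   ]
 [ 0.6187 -0.1495  0.2   ]] [ 0.60895 -0.0016   0.2    ] 0.2964420516728354
bar_a [[ 0.5235  0.1434  0.15  ]
 [ 0.5464 -0.1603  0.15  ]] [ 0.53495 -0.00845  0.15   ] 0.3045621447258342
bar_b [[ 0.6791  0.1544  0.15  ]
 [ 0.6962 -0.1498  0.15  ]] [0.68765 0.0023  0.15   ]
btn [[ 0.4486 -0.1533  0.085 ]]
blue [[ 0.6828  0.0087  0.163 ]
 [ 0.6888 -0.0746  0.163 ]]
black [[ 0.6048143  -0.36248829  0.055     ]]
green [[ 0.651 -0.245  0.05 ]
 [ 0.66  -0.45   0.05 ]
 [ 0.354 -0.463  0.05 ]
 [ 0.345 -0.255  0.05 ]] [ 0.50263666 -0.35324962  0.05      ]
grey [[0.658 0.446 0.05 ]
 [0.654 0.239 0.05 ]
 [0.349 0.247 0.05 ]
 [0.355 0.454 0.05 ]] [0.50382864 0.34675669 0.05      ]
```

```bash
cat >> h.py <<'E'
def to(x,y,z,yaw):
    s=state(); r=R.from_quat(np.array(s['ee_rot'])[[1,2,3,0]]); T=R.from_euler('z',yaw,degrees=True)*R.from_euler('x',180,degrees=True)
    d=r.inv().apply(np.array([x,y,z])-s['tcp_pos']); rv=(r.inv()*T).as_rotvec(degrees=True)
    print('TO',d.round(4),rv.round(1),'yaw now',np.degrees(np.arctan2(*r.as_matrix()[[1,0],0])).round(1))
E
python3 -m handwheel '[[0.045,-0.05,-0.01,0,0,-10.7],[0.09,-0.1,-0.02,0,0,-21.4],[0.135,-0.15,-0.03,0,0,-32.1],[0.18,-0.2,-0.03,0,0,-42.8],[0.224,-0.262,-0.03,0,0,-53.5]]' 0.065 60
python3 -c "
from h import *
st();to(.588,.364,.26,178.5)"
```

```text
t: 0.72
tcp_pos: [0.3154, -0.306, 0.261]
ee_rot: [0.0, 0.809, 0.588, 0.0]
wrist_force: [1.1, 0.2, -0.0]
width: 0.0651
finger_force: 0.0
0.725 [ 0.3154 -0.306   0.261 ] [0.    0.809 0.588 0.   ] F [ 1.1  0.2 -0. ] w 0.0651 q [-0.95 -0.26  1.94  0.    1.46 -0.64]
TO [0.7214 0.0521 0.0011] [   0.     0.  -106.5] yaw now 72.0
```

```bash
python3 -m handwheel '[[0.06,0.005,0,0,0,-10.6],[0.12,0.01,0,0,0,-21.2],[0.18,0.015,0,0,0,-31.8],[0.24,0.02,0,0,0,-42.4],[0.3,0.02,0,0,0,-53]]' >/dev/null
python3 -m handwheel '[[0,0,0,0,0,-10.6],[0,0,0,0,0,-21.2],[0,0,0,0,0,-31.8],[0,0,0,0,0,-42.4],[0,0,0,0,0,-53.5]]' >/dev/null
python3 -m handwheel '[[0,0,0,0,0,0],[0,0,0,0,0,0]]' >/dev/null
python3 -c "
from h import *
st();to(.588,.364,.12,178.5)"
```

```text
2.225 [ 0.4282 -0.0294  0.2609] [-0.     0.021  1.     0.   ] F [-0.   0.1 -0.2] w 0.0648 q [-0.25 -0.29  1.97  0.    1.46 -1.78]
TO [-0.1431  0.3998  0.1409] [ 0.  -0.  -0.9] yaw now 177.6
```

```bash
python3 -m handwheel '[[-0.02,0.06,0,0,0,-1],[-0.04,0.12,0,0,0,-1],[-0.06,0.175,0,0,0,-1],[-0.08,0.23,0,0,0,-1],[-0.1,0.285,0,0,0,-1]]' >/dev/null
python3 -m handwheel '[[-0.02,0.057,0,0,0,0],[-0.043,0.115,0,0,0,0],[-0.043,0.115,0.06,0,0,0],[-0.043,0.115,0.12,0,0,0],[-0.043,0.115,0.141,0,0,0]]' >/dev/null
python3 -m handwheel '[[0,0,0,0,0,0]]' >/dev/null
python3 -c "
from h import *
st();to(.588,.364,.025,178.5); snap('top','t1',(90,120,250,250),4.5)"
```

```text
3.6 [0.5838 0.365  0.1187] [-0.001  0.011  1.    -0.001] F [ 0.   0.5 -0.2] w 0.0652 q [ 0.44  0.46  1.44 -0.    1.24 -1.1 ]
TO [-0.0045 -0.0008  0.0937] [-0.1 -0.2  0.2] yaw now 178.7
```

View pics/t1.png

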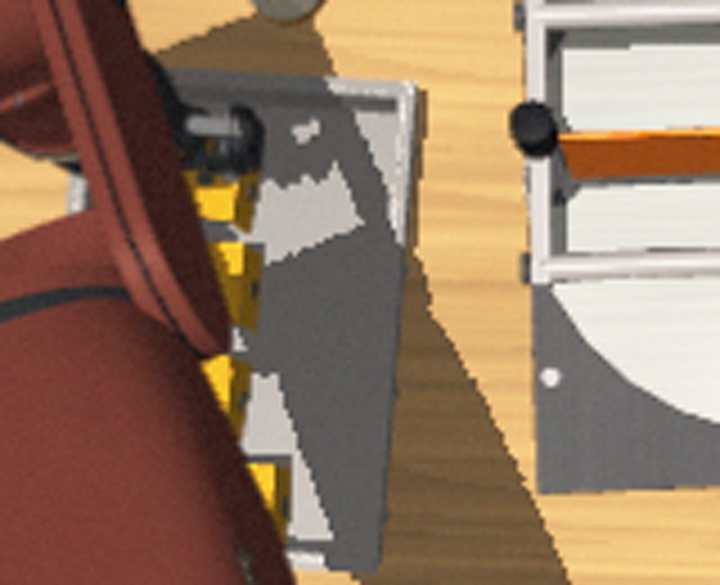

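The arm covers the view, but the gripper stands over yellow1, at about (215,130). I'll go down and grip.

```bash
python3 -m handwheel '[[-0.0045,-0.001,0.03,0,0,0],[-0.0045,-0.001,0.06,0,0,0],[-0.0045,-0.001,0.085,0,0,0],[-0.0045,-0.001,0.094,0,0,0],[-0.0045,-0.001,0.094,0,0,0]]' 
python3 -m handwheel '[[0,0,0,0,0,0],[0,0,0,0,0,0],[0,0,0,0,0,0],[0,0,0,0,0,0]]' 0.02 60
python3 -m handwheel '[[0,0,-0.04,0,0,0],[0,0,-0.1,0,0,0],[0,0,-0.16,0,0,0],[0,0,-0.22,0,0,0],[0,0,-0.235,0,0,0]]' 
python3 -c "
from h import *
st();to(.5413,-.1068,.26,93.8)"
```

```text
t: 4.28
tcp_pos: [0.5904, 0.365, 0.0281]
ee_rot: [0.001, 0.011, 1.0, 0.001]
wrist_force: [0.3, 0.8, 1.1]
width: 0.0651
finger_force: 0.0
t: 4.78
tcp_pos: [0.5909, 0.3653, 0.0288]
ee_rot: [0.002, 0.011, 1.0, 0.001]
wrist_force: [0.0, -1.1, 6.3]
width: 0.0392
finger_force: 60.1
t: 5.4
tcp_pos: [0.5911, 0.3656, 0.2679]
ee_rot: [0.004, 0.01, 1.0, 0.002]
wrist_force: [0.7, 0.3, -1.9]
width: 0.0399
finger_force: 60.1
5.4 [0.5911 0.3656 0.2679] [0.004 0.01  1.    0.002] F [ 0.7  0.3 -1.9] w 0.0399 q [ 0.44  0.36  1.29  0.    1.48 -1.11]
TO [ 0.04   -0.4733  0.0055] [ 0.6  0.2 85. ] yaw now 178.8
```

```bash
python3 -m handwheel '[[0.01,-0.05,0,0,0,10.6],[0.02,-0.1,0,0,0,21.2],[0.03,-0.15,0,0,0,31.8],[0.04,-0.2,0,0,0,42],[0.04,-0.25,0,0,0,42]]' >/dev/null
python3 -c "
from h import *
st();to(.5413,-.1068,.26,93.8)"
```

```text
6.025 [0.5421 0.114  0.2593] [-0.001  0.369  0.929 -0.001] F [ 0.6 -0.4 -1.5] w 0.0394 q [ 0.06  0.04  1.68 -0.    1.43 -0.75]
TO [-0.1508 -0.1613 -0.0007] [-0.2 -0.1 42.9] yaw now 136.7
```

```bash
python3 -m handwheel '[[-0.03,-0.032,0,0,0,10.6],[-0.06,-0.065,0,0,0,21.2],[-0.09,-0.097,0,0,0,31.8],[-0.12,-0.13,0,0,0,42],[-0.15,-0.161,0,0,0,42.9]]' >/dev/null
python3 -m handwheel '[[0,0,0.03,0,0,0],[0,0,0.06,0,0,0],[0,0,0.06,0,0,0]]' >/dev/null
python3 -c "
from h import *
st();to(.5413,-.1068,.1365,93.8); snap('top','t2',(200,70,335,230),3.7); snap('side','s2',(150,120,300,240),5)"
```

```text
7.025 [ 0.54   -0.1038  0.1967] [-0.004  0.683  0.731 -0.002] F [ 1.2  0.4 -2.2] w 0.0393 q [-0.33  0.08  1.75  0.    1.32 -0.4 ]
TO [-0.0032  0.0016  0.0601] [-0.5 -0.2  0.1] yaw now 93.9
```

View pics/s2.png

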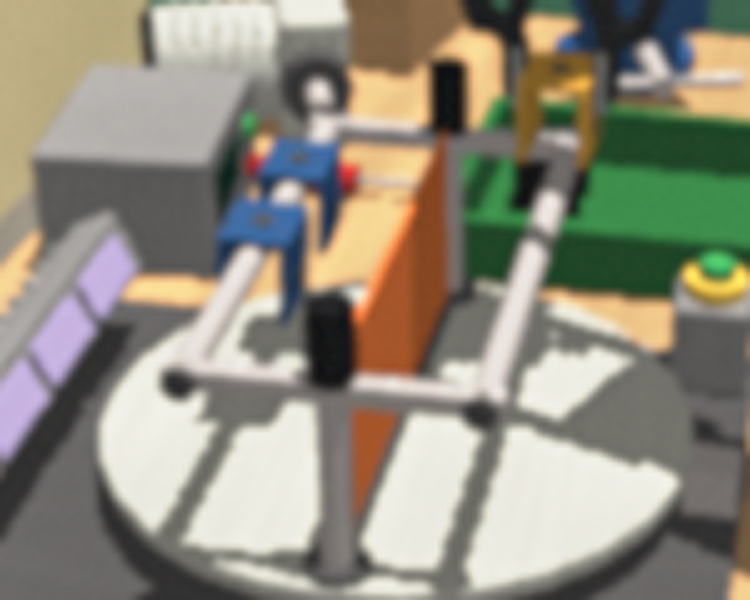

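The bracket (565,100) straddles the bar line (550,190), centred. I'll lower it, release and go back up.

```bash
python3 -m handwheel '[[-0.003,0.001,0.03,0,0,0],[-0.003,0.001,0.05,0,0,0],[-0.003,0.001,0.056,0,0,0],[-0.003,0.001,0.059,0,0,0],[-0.003,0.001,0.059,0,0,0]]'
python3 -m handwheel '[[0,0,0,0,0,0],[0,0,0,0,0,0],[0,0,0,0,0,0]]' 0.058
python3 -m handwheel '[[0,0,-0.02,0,0,0],[0,0,-0.06,0,0,0],[0,0,-0.12,0,0,0],[0,0,-0.12,0,0,0]]'
python3 -c "
from h import *
st();to(.524,.3575,.26,178.5); snap('side','s3',(150,120,300,240),5); snap('top','t3',None,1.5)"
```

```text
t: 7.75
tcp_pos: [0.5449, -0.1077, 0.1432]
ee_rot: [0.001, 0.683, 0.731, 0.0]
wrist_force: [0.5, -0.5, -1.6]
width: 0.0393
finger_force: 60.2
t: 8.12
tcp_pos: [0.5445, -0.1077, 0.1426]
ee_rot: [0.0, 0.683, 0.731, 0.0]
wrist_force: [-0.2, -0.3, 0.1]
width: 0.0578
finger_force: 0.0
t: 8.62
tcp_pos: [0.5473, -0.1087, 0.2688]
ee_rot: [0.005, 0.683, 0.731, 0.002]
wrist_force: [0.1, 0.9, 0.1]
width: 0.0577
finger_force: 0.0
8.625 [ 0.5473 -0.1087  0.2688] [0.005 0.683 0.731 0.002] F [0.1 0.9 0.1] w 0.0577 q [-0.34  0.03  1.67  0.    1.44 -0.41]
TO [0.4667 0.0084 0.0067] [  0.3   0.7 -84.6] yaw now 93.9
```

View pics/t3.png

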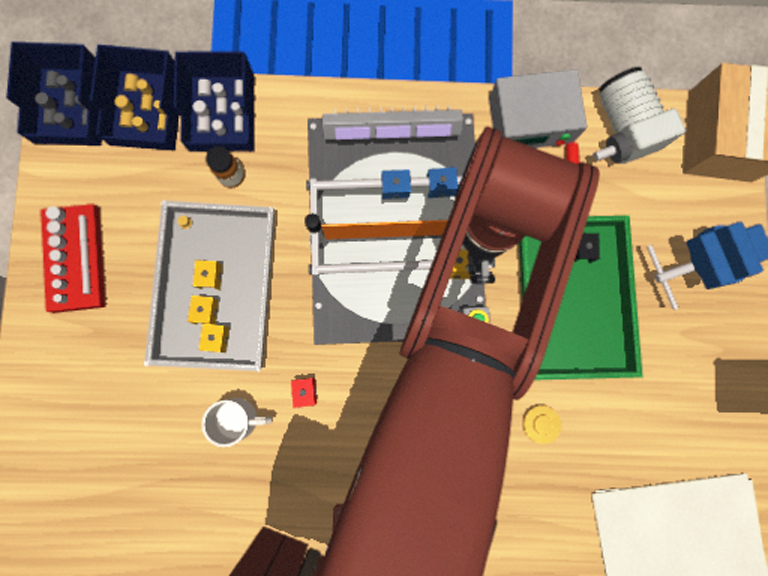

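Yellow4 has been knocked: it is now at about (211,337), beside yellow3. I'll look closer at the tray and at the hung bracket in one composite picture.

Run:
```python
import cv2,numpy as np
a=cv2.resize(cv2.imread('pics/t3_full.png')[165:245,100:170],None,fx=5,fy=5,interpolation=cv2.INTER_CUBIC)
b=cv2.resize(cv2.imread('pics/s3_full.png')[125:225,220:300],None,fx=4,fy=4,interpolation=cv2.INTER_CUBIC)
cv2.imwrite('pics/c3.png',np.hstack([a,b]))
```

```text
(no output)
```

View pics/c3.png

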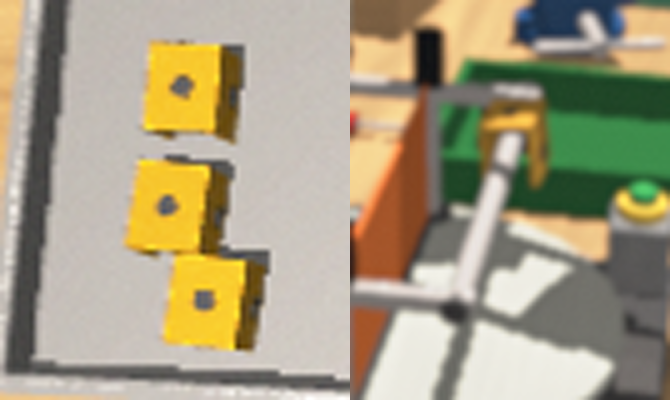

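Yellow1 hangs over the bar at the right end, about (515,115) in the right panel. The left panel gives fresh corners for yellow2 to yellow4.

Run:
```python
from h import *
f=lambda p:(np.array(p,float)+.5)/5-.5+[100,165]
for n,p in {2:[(181,87),(150,42),(143,130),(222,45),(214,135)],3:[(167,206),(140,160),(126,243),(215,166),(199,252)],4:[(204,300),(172,254),(165,343),(250,262),(243,350)]}.items():
    w=px2w('top',f(p),.055); c=w[1:].mean(0); up=(w[1]-w[2]+w[3]-w[4])/2; rt=(w[3]-w[1]+w[4]-w[2])/2
    print(n,w[0].round(4),c.round(4),np.degrees(np.arctan2(up[1],up[0])).round(1),np.degrees(np.arctan2(rt[1],rt[0])).round(1)+90)
st(); to(.5237,.3583,.26,178)
```

```text
2 [0.523  0.3592 0.055 ] [0.5225 0.3585 0.055 ] -0.8 -1.4000000000000057
3 [0.4558 0.3623 0.055 ] [0.4563 0.3607 0.055 ] -5.9 -4.099999999999994
4 [0.4042 0.3384 0.055 ] [0.403  0.3364 0.055 ] -0.6 -3.9000000000000057
8.725 [ 0.5446 -0.1078  0.2629] [0.001 0.683 0.731 0.   ] F [ 0.3 -0.1 -0.4] w 0.0578 q [-0.34  0.03  1.67 -0.    1.43 -0.41]
TO [0.4664 0.0108 0.0026] [  0.1   0.1 -84.1] yaw now 93.9
```

```bash
python3 -m handwheel '[[0.055,0,0,0,0,-10.6],[0.11,0,0,0,0,-21],[0.17,0,0,0,0,-31.5],[0.23,0,0,0,0,-42],[0.29,0,0,0,0,-42]]' 0.065 >/dev/null
python3 -m handwheel '[[0,0,0,0,0,-10.6],[0,0,0,0,0,-21],[0,0,0,0,0,-31.5],[0,0,0,0,0,-42],[0,0,0,0,0,-42]]' >/dev/null
python3 -c "
from h import *
st(); to(.523,.3585,.12,178.5)"
```

```text
9.975 [0.5234 0.1816 0.26  ] [-0.002  0.019  1.    -0.   ] F [ 0.2 -0.3 -0.2] w 0.0649 q [ 0.19  0.04  1.68 -0.    1.43 -1.34]
TO [0.0068 0.1769 0.1398] [-0.  -0.2 -0.7] yaw now 177.8
```

```bash
python3 -m handwheel '[[0.003,0.06,0,0,0,0],[0.006,0.12,0,0,0,-0.7],[0.006,0.177,0,0,0,-0.7],[0.006,0.177,0.06,0,0,-0.7],[0.006,0.177,0.12,0,0,-0.7]]' >/dev/null
python3 -m handwheel '[[0,0,0.03,0,0,0],[0,0,0.03,0,0,0],[0,0,0.03,0,0,0]]' >/dev/null
python3 -c "
from h import *
st(); to(.523,.3585,.028,178.5)"
```

```text
10.975 [0.5258 0.3591 0.1134] [0.001 0.013 1.    0.   ] F [0.8 0.4 0.2] w 0.065 q [ 0.48  0.35  1.6  -0.    1.19 -1.07]
TO [ 0.0029 -0.0008  0.0854] [ 0.   0.1 -0. ] yaw now 178.5
```

```bash
python3 -m handwheel '[[0,0,0.03,0,0,0],[0,0,0.06,0,0,0],[0,0,0.08,0,0,0],[0,0,0.085,0,0,0],[0,0,0.085,0,0,0]]' >/dev/null
python3 -m handwheel '[[0,0,0,0,0,0],[0,0,0,0,0,0],[0,0,0,0,0,0],[0,0,0,0,0,0]]' 0.02 60
python3 -m handwheel '[[0,0,-0.04,0,0,0],[0,0,-0.1,0,0,0],[0,0,-0.16,0,0,0],[0,0,-0.22,0,0,0],[0,0,-0.23,0,0,0]]' >/dev/null
python3 -m handwheel '[[0,-0.05,0,0,0,10.6],[0,-0.1,0,0,0,21.2],[0,-0.15,0,0,0,31.8],[0,-0.2,0,0,0,42],[0,-0.25,0,0,0,42]]' >/dev/null
python3 -c "
from h import *
st();to(.537,-.041,.26,93.8)"
```

```text
t: 12.1
tcp_pos: [0.5262, 0.3594, 0.0288]
ee_rot: [0.001, 0.012, 1.0, 0.001]
wrist_force: [-0.3, -1.3, 6.0]
width: 0.0393
finger_force: 62.2
13.35 [0.5174 0.1073 0.2547] [-0.002  0.371  0.929 -0.001] F [ 0.   0.1 -2.5] w 0.0391 q [ 0.06 -0.02  1.75 -0.    1.42 -0.76]
TO [-0.1163 -0.0941 -0.0054] [-0.2 -0.1 42.7] yaw now 136.5
```

```bash
python3 -m handwheel '[[-0.03,-0.025,0,0,0,10.6],[-0.06,-0.05,0,0,0,21.2],[-0.09,-0.075,0,0,0,31.8],[-0.116,-0.094,0,0,0,42],[-0.116,-0.094,0,0,0,42.7]]' >/dev/null
python3 -m handwheel '[[0,0,0.03,0,0,0],[0,0,0.06,0,0,0],[0,0,0.06,0,0,0],[0,0,0.06,0,0,0]]' >/dev/null
python3 -c "
from h import *
st();to(.537,-.041,.137,93.8)"
```

```text
14.475 [ 0.5386 -0.0386  0.1975] [-0.     0.682  0.731  0.   ] F [ 0.9 -0.8 -2.7] w 0.0391 q [-0.22  0.04  1.79  0.    1.31 -0.29]
TO [-0.0023 -0.0018  0.0605] [ 0.  -0.   0.2] yaw now 94.0
```

```bash
python3 -m handwheel '[[-0.002,-0.001,0.03,0,0,0],[-0.002,-0.001,0.05,0,0,0],[-0.002,-0.001,0.058,0,0,0],[-0.002,-0.001,0.062,0,0,0],[-0.002,-0.001,0.062,0,0,0]]'
python3 -m handwheel '[[0,0,0,0,0,0],[0,0,0,0,0,0],[0,0,0,0,0,0]]' 0.058
python3 -m handwheel '[[0,0,-0.02,0,0,0],[0,0,-0.06,0,0,0],[0,0,-0.12,0,0,0],[0,0,-0.12,0,0,0],[0,0,-0.12,0,0,0]]' >/dev/null
python3 -m handwheel '[[0.05,0,0,0,0,-10.6],[0.1,-0.02,0,0,0,-21],[0.15,-0.035,0,0,0,-31.5],[0.2,-0.05,0,0,0,-42],[0.25,-0.05,0,0,0,-42]]' 0.065 >/dev/null
python3 -m handwheel '[[0,0,0,0,0,-10.6],[0,0,0,0,0,-21],[0,0,0,0,0,-31.5],[0,0,0,0,0,-40],[0,0,0,0,0,-40]]' >/dev/null
python3 -c "
from h import *
st(); to(.456,.361,.12,175.5)
snap('top','t4')"
```

```text
t: 15.1
tcp_pos: [0.5388, -0.0413, 0.1368]
ee_rot: [0.001, 0.683, 0.731, 0.001]
wrist_force: [-1.0, -0.0, 1.0]
width: 0.0388
finger_force: 62.3
t: 15.48
tcp_pos: [0.538, -0.0412, 0.1355]
ee_rot: [0.0, 0.683, 0.731, 0.0]
wrist_force: [0.8, 0.8, 0.0]
width: 0.058
finger_force: 0.0
17.35 [0.4698 0.2046 0.253 ] [-0.002  0.036  0.999 -0.001] F [ 0.5  0.  -0.9] w 0.0651 q [ 0.26 -0.06  1.79 -0.    1.42 -1.24]
TO [0.0247 0.1551 0.1329] [-0.1 -0.2  0.3] yaw now 175.8
```

```bash
python3 -m handwheel '[[0.01,0.055,0,0,0,0],[0.018,0.11,0,0,0,0],[0.022,0.156,0,0,0,0],[0.022,0.156,0.06,0,0,0],[0.022,0.156,0.12,0,0,0]]' >/dev/null
python3 -m handwheel '[[0,0,0.02,0,0,0],[0,0,0.02,0,0,0],[0,0,0.02,0,0,0]]' >/dev/null
python3 -c "
from h import *
st(); to(.457,.361,.028,175.5)"
```

```text
18.4 [0.4619 0.3629 0.1179] [0.002 0.036 0.999 0.001] F [-0.3  0.4  1.2] w 0.0647 q [ 0.53  0.23  1.73  0.    1.17 -0.97]
TO [ 0.005  -0.0025  0.0899] [0.1 0.2 0.3] yaw now 175.8
```

```bash
python3 -m handwheel '[[0.003,-0.002,0.03,0,0,0],[0.003,-0.002,0.06,0,0,0],[0.003,-0.002,0.08,0,0,0],[0.003,-0.002,0.09,0,0,0],[0.003,-0.002,0.09,0,0,0]]' >/dev/null
python3 -m handwheel '[[0,0,0,0,0,0],[0,0,0,0,0,0],[0,0,0,0,0,0],[0,0,0,0,0,0]]' 0.02 60
python3 -m handwheel '[[0,0,-0.04,0,0,0],[0,0,-0.1,0,0,0],[0,0,-0.16,0,0,0],[0,0,-0.22,0,0,0],[0,0,-0.23,0,0,0]]' >/dev/null
python3 -m handwheel '[[-0.01,-0.05,0,0,0,10.6],[-0.02,-0.1,0,0,0,21.2],[-0.03,-0.15,0,0,0,31.8],[-0.04,-0.2,0,0,0,42],[-0.05,-0.25,0,0,0,42]]' >/dev/null
python3 -c "
from h import *
st();to(.5324,.0269,.255,93.8)"
```

```text
t: 19.52
tcp_pos: [0.4579, 0.3608, 0.0265]
ee_rot: [0.001, 0.036, 0.999, 0.001]
wrist_force: [-0.1, -1.0, 5.4]
width: 0.0396
finger_force: 60.4
20.775 [0.4878 0.1057 0.2532] [-0.001  0.392  0.92  -0.001] F [ 1.6  0.  -2.8] w 0.0391 q [ 0.06 -0.1   1.82  0.    1.42 -0.71]
TO [-0.0877 -0.0224 -0.0019] [-0.1 -0.1 40. ] yaw now 133.8
```

```bash
python3 -m handwheel '[[-0.02,-0.005,0,0,0,10],[-0.04,-0.01,0,0,0,20],[-0.06,-0.015,0,0,0,30],[-0.088,-0.022,0,0,0,40],[-0.088,-0.022,0,0,0,40]]' >/dev/null
python3 -m handwheel '[[0,0,0.03,0,0,0],[0,0,0.056,0,0,0],[0,0,0.056,0,0,0],[0,0,0.056,0,0,0]]' >/dev/null
python3 -c "
from h import *
st();to(.5324,.0269,.135,93.8)"
```

```text
21.9 [0.534  0.029  0.1996] [0.    0.682 0.731 0.   ] F [-0.2 -0.1 -1.9] w 0.0392 q [-0.09  0.03  1.8   0.    1.32 -0.16]
TO [-0.002  -0.0018  0.0646] [ 0.  -0.   0.2] yaw now 94.0
```

```bash
python3 -m handwheel '[[-0.002,-0.001,0.03,0,0,0],[-0.002,-0.001,0.05,0,0,0],[-0.002,-0.001,0.06,0,0,0],[-0.002,-0.001,0.066,0,0,0],[-0.002,-0.001,0.066,0,0,0]]'
python3 -m handwheel '[[0,0,0,0,0,0],[0,0,0,0,0,0],[0,0,0,0,0,0]]' 0.058
python3 -m handwheel '[[0,0,-0.02,0,0,0],[0,0,-0.06,0,0,0],[0,0,-0.12,0,0,0],[0,0,-0.12,0,0,0],[0,0,-0.12,0,0,0]]' >/dev/null
python3 -m handwheel '[[0.04,-0.02,0,0,0,-10.6],[0.08,-0.04,0,0,0,-21],[0.13,-0.06,0,0,0,-31.5],[0.18,-0.08,0,0,0,-42],[0.2,-0.1,0,0,0,-42]]' 0.065 >/dev/null
python3 -m handwheel '[[0,0,0,0,0,-10.6],[0,0,0,0,0,-21],[0,0,0,0,0,-31.5],[0,0,0,0,0,-40.5],[0,0,0,0,0,-40.5]]' >/dev/null
python3 -c "
from h import *
st(); to(.403,.337,.12,176.5)
snap('top','t5',(95,165,190,250),6)"
```

```text
t: 22.52
tcp_pos: [0.5341, 0.0266, 0.1346]
ee_rot: [0.001, 0.683, 0.731, 0.001]
wrist_force: [-0.9, -0.3, -0.6]
width: 0.0393
finger_force: 62.1
t: 22.9
tcp_pos: [0.5334, 0.0265, 0.1334]
ee_rot: [0.0, 0.683, 0.731, 0.0]
wrist_force: [-0.5, 0.1, 0.1]
width: 0.0581
finger_force: 0.0
24.775 [0.4188 0.219  0.2511] [-0.002  0.032  0.999 -0.001] F [-0.1  0.1 -0.5] w 0.065 q [ 0.31 -0.16  1.88  0.    1.43 -1.19]
TO [0.023  0.1169 0.131 ] [-0.1 -0.2 -0.2] yaw now 176.3
```

View pics/t5.png

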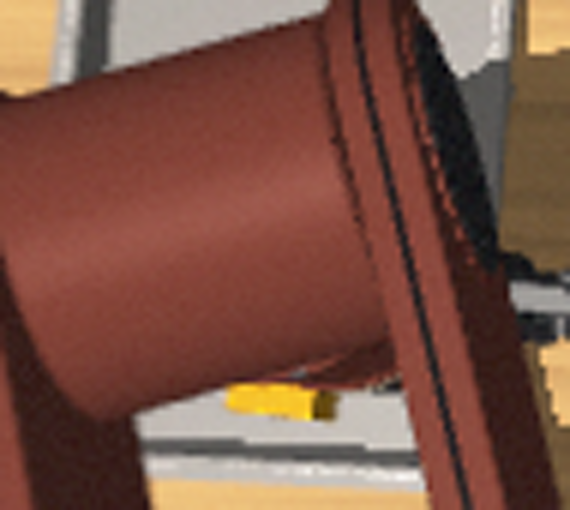

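Yellow4's near edge, at (228,410) in the crop, is where it was, so I go on to pick it up.

```bash
python3 -m handwheel '[[0.01,0.055,0,0,0,0],[0.021,0.117,0,0,0,0],[0.021,0.117,0.05,0,0,0],[0.021,0.117,0.1,0,0,0],[0.021,0.117,0.12,0,0,0]]' >/dev/null
python3 -m handwheel '[[0,0,0.02,0,0,0],[0,0,0.02,0,0,0],[0,0,0.02,0,0,0]]' >/dev/null
python3 -c "
from h import *
st(); to(.403,.337,.03,176.5)"
```

```text
25.825 [0.4064 0.3375 0.1136] [0.    0.032 0.999 0.   ] F [ 1.   0.3 -0.4] w 0.065 q [ 0.54  0.11  1.89  0.    1.15 -0.96]
TO [ 0.0034 -0.0008  0.0836] [ 0.   0.  -0.2] yaw now 176.3
```

```bash
python3 -m handwheel '[[0.002,-0.001,0.03,0,0,0],[0.002,-0.001,0.06,0,0,0],[0.002,-0.001,0.078,0,0,0],[0.002,-0.001,0.084,0,0,0],[0.002,-0.001,0.084,0,0,0]]' >/dev/null
python3 -m handwheel '[[0,0,0,0,0,0],[0,0,0,0,0,0],[0,0,0,0,0,0],[0,0,0,0,0,0]]' 0.02 60
python3 -m handwheel '[[0,0,-0.04,0,0,0],[0,0,-0.1,0,0,0],[0,0,-0.16,0,0,0],[0,0,-0.22,0,0,0],[0,0,-0.23,0,0,0]]' >/dev/null
python3 -m handwheel '[[-0.02,-0.035,0,0,0,10.6],[-0.04,-0.07,0,0,0,21.2],[-0.06,-0.105,0,0,0,31.8],[-0.08,-0.14,0,0,0,42],[-0.1,-0.16,0,0,0,42]]' >/dev/null
python3 -c "
from h import *
st();to(.5281,.0928,.255,93.8)"
```

```text
t: 26.95
tcp_pos: [0.4053, 0.3373, 0.0306]
ee_rot: [0.001, 0.031, 1.0, 0.001]
wrist_force: [-0.1, -0.4, 6.8]
width: 0.039
finger_force: 61.2
28.2 [0.4933 0.1687 0.2571] [-0.001  0.389  0.921 -0.001] F [ 0.2  0.4 -2. ] w 0.0388 q [ 0.18 -0.04  1.76 -0.    1.43 -0.59]
TO [-0.0787 -0.028   0.0021] [-0.2 -0.  40.4] yaw now 134.2
```

```bash
python3 -m handwheel '[[-0.02,-0.005,0,0,0,10],[-0.04,-0.01,0,0,0,20],[-0.06,-0.02,0,0,0,30],[-0.079,-0.028,0,0,0,40],[-0.079,-0.028,0,0,0,40.4]]' >/dev/null
python3 -m handwheel '[[0,0,0.03,0,0,0],[0,0,0.056,0,0,0],[0,0,0.056,0,0,0],[0,0,0.056,0,0,0]]' >/dev/null
python3 -c "
from h import *
st();to(.5285,.0928,.138,93.8)"
```

```text
29.325 [0.5292 0.095  0.2037] [0.    0.681 0.732 0.   ] F [-0.4 -0.3 -2.1] w 0.0389 q [ 0.03  0.03  1.79  0.    1.32 -0.04]
TO [-0.0022 -0.0009  0.0657] [ 0.  -0.   0.3] yaw now 94.1
```

```bash
python3 -m handwheel '[[-0.002,-0.001,0.03,0,0,0],[-0.002,-0.001,0.05,0,0,0],[-0.002,-0.001,0.06,0,0,0],[-0.002,-0.001,0.067,0,0,0],[-0.002,-0.001,0.067,0,0,0]]'
python3 -m handwheel '[[0,0,0,0,0,0],[0,0,0,0,0,0],[0,0,0,0,0,0]]' 0.058
python3 -m handwheel '[[0,0,-0.02,0,0,0],[0,0,-0.06,0,0,0],[0,0,-0.13,0,0,0],[0,0,-0.13,0,0,0],[0,0,-0.13,0,0,0]]' >/dev/null
python3 -m handwheel '[[0.05,0,0,0,0,0],[0.1,0,0,0,0,0],[0.15,0,0,0,0,0],[0.2,0,0,0,0,0],[0.2,0,0,0,0,0]]' 0.065 >/dev/null
python3 -c "
from h import *
st(); to(.599,.148,.27,90)
snap('top','t6'); snap('side','s6')
a=cv2.resize(cv2.imread('pics/t6_full.png')[70:230,200:335],None,fx=3,fy=3,interpolation=cv2.INTER_CUBIC)
b=cv2.resize(cv2.imread('pics/s6_full.png')[120:240,150:270],None,fx=3,fy=4,interpolation=cv2.INTER_CUBIC)
cv2.imwrite('pics/c6.png',np.hstack([a,b]))"
```

```text
t: 29.95
tcp_pos: [0.5294, 0.0928, 0.1386]
ee_rot: [0.001, 0.682, 0.731, 0.001]
wrist_force: [-3.4, 0.2, 3.6]
width: 0.0389
finger_force: 62.1
t: 30.32
tcp_pos: [0.5286, 0.0925, 0.1364]
ee_rot: [0.0, 0.682, 0.731, 0.0]
wrist_force: [-0.2, -0.0, 0.4]
width: 0.0582
finger_force: 0.0
31.575 [0.5123 0.2946 0.2631] [-0.001  0.68   0.733 -0.002] F [-0.5 -0.6 -0.2] w 0.0651 q [0.39 0.12 1.58 0.   1.45 0.31]
TO [-0.1526  0.0755 -0.0072] [-0.3  0.   4.2] yaw now 94.2
```

View pics/c6.png

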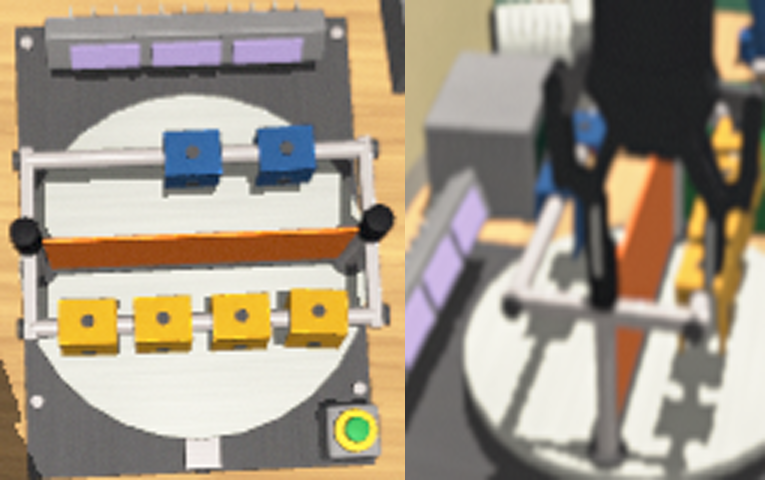

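All four yellows hang on the near bar, at (87,325), (163,322), (240,318) and (318,313) in the left panel. Next I'll grip the left post.

```bash
python3 -c "
from h import *
to(.5996,.1477,.163,93.8)"
python3 -m handwheel '[[-0.03,0.02,0,0,0,0],[-0.08,0.04,0,0,0,0],[-0.11,0.06,0,0,0,0],[-0.141,0.078,0,0,0,0],[-0.141,0.078,0,0,0,0]]' >/dev/null
python3 -m handwheel '[[0,0,0,0,0,0],[0,0,0,0,0,0]]' >/dev/null
python3 -c "
from h import *
st();to(.5996,.1477,.165,93.8)"
```

```text
TO [-0.1497  0.0762  0.1006] [-0.2  0.1  0.3] yaw now 94.1
32.55 [0.6013 0.1572 0.2658] [-0.     0.682  0.731 -0.   ] F [-0.5 -0.1  0.8] w 0.0647 q [0.13 0.19 1.49 0.   1.46 0.06]
TO [-0.0094 -0.0024  0.1008] [-0.  -0.   0.2] yaw now 94.0
```

```bash
python3 -m handwheel '[[-0.009,-0.002,0.03,0,0,0],[-0.009,-0.002,0.06,0,0,0],[-0.009,-0.002,0.09,0,0,0],[-0.009,-0.002,0.1,0,0,0],[-0.009,-0.002,0.1,0,0,0]]'
python3 -m handwheel '[[0,0,0,0,0,0],[0,0,0,0,0,0],[0,0,0,0,0,0],[0,0,0,0,0,0]]' 0.01 30
python3 -c "
from h import *
st()"
```

```text
t: 33.17
tcp_pos: [0.6001, 0.1482, 0.1659]
ee_rot: [-0.0, 0.682, 0.732, -0.0]
wrist_force: [-0.2, 0.5, 1.1]
width: 0.0647
finger_force: 0.0
t: 33.67
tcp_pos: [0.5992, 0.1478, 0.1678]
ee_rot: [-0.001, 0.682, 0.731, -0.001]
wrist_force: [-10.6, -1.2, 8.8]
width: 0.0253
finger_force: 29.6
33.675 [0.5992 0.1478 0.1678] [-0.001  0.682  0.731 -0.001] F [-10.6  -1.2   8.8] w 0.0253 q [0.11 0.25 1.61 0.   1.28 0.04]
```

```bash
python3 -m handwheel '[[-0.001,-0.016,0,0,0,0],[-0.003,-0.031,0,0,0,0],[-0.007,-0.046,0,0,0,0],[-0.013,-0.061,0,0,0,0],[-0.02,-0.075,0,0,0,0]]'
python3 -m handwheel '[[-0.0085,-0.013,0,0,0,0],[-0.0185,-0.0255,0,0,0,0],[-0.0295,-0.0365,0,0,0,0],[-0.0415,-0.0465,0,0,0,0],[-0.055,-0.055,0,0,0,0]]'
python3 -c "
from h import *
st()"
```

```text
t: 34.3
tcp_pos: [0.5283, 0.1241, 0.1683]
ee_rot: [0.001, 0.682, 0.732, 0.003]
wrist_force: [0.2, 10.0, 4.8]
width: 0.0251
finger_force: 33.0
t: 34.92
tcp_pos: [0.4769, 0.064, 0.168]
ee_rot: [0.001, 0.682, 0.732, 0.002]
wrist_force: [3.0, 1.4, 5.0]
width: 0.0255
finger_force: 33.4
34.925 [0.4769 0.064  0.168 ] [0.001 0.682 0.732 0.002] F [3.  1.4 5. ] w 0.0255 q [-0.03 -0.08  1.96  0.    1.25 -0.1 ]
```

```bash
python3 -m handwheel '[[-0.014,-0.007,0,0,0,0],[-0.0285,-0.013,0,0,0,0],[-0.044,-0.017,0,0,0,0],[-0.0595,-0.0195,0,0,0,0],[-0.075,-0.02,0,0,0,0]]'
python3 -m handwheel '[[-0.0155,0.001,0,0,0,0],[-0.031,0.0035,0,0,0,0],[-0.0465,0.0075,0,0,0,0],[-0.061,0.013,0,0,0,0],[-0.075,0.02,0,0,0,0]]'
python3 -c "
from h import *
st()"
```

```text
t: 35.55
tcp_pos: [0.4601, -0.0126, 0.1677]
ee_rot: [-0.001, 0.682, 0.732, -0.001]
wrist_force: [-11.0, 6.0, 14.3]
width: 0.0253
finger_force: 29.5
t: 36.17
tcp_pos: [0.4798, -0.0908, 0.1676]
ee_rot: [-0.003, 0.682, 0.732, -0.009]
wrist_force: [-35.0, -17.9, 25.7]
width: 0.0219
finger_force: 28.8
36.175 [ 0.4798 -0.0908  0.1676] [-0.003  0.682  0.732 -0.009] F [-35.  -17.9  25.7] w 0.0219 q [-0.34 -0.04  1.93 -0.01  1.27 -0.41]
```

```bash
python3 -m handwheel '[[-0.013,0.0085,0,0,0,0],[-0.0255,0.0185,0,0,0,0],[-0.0365,0.0295,0,0,0,0],[-0.0465,0.0415,0,0,0,0],[-0.055,0.055,0,0,0,0]]'
python3 -m handwheel '[[-0.007,0.014,0,0,0,0],[-0.013,0.0285,0,0,0,0],[-0.017,0.044,0,0,0,0],[-0.0195,0.0595,0,0,0,0],[-0.02,0.075,0,0,0,0]]'
python3 -m handwheel '[[0,0,0,0,0,0],[0,0,0,0,0,0],[0,0,0,0,0,0]]'
```

```text
t: 36.8
tcp_pos: [0.5383, -0.1528, 0.168]
ee_rot: [0.004, 0.683, 0.731, -0.015]
wrist_force: [-32.4, -54.9, 13.3]
width: 0.0142
finger_force: 38.7
t: 37.42
tcp_pos: [0.6149, -0.1744, 0.1682]
ee_rot: [0.007, 0.684, 0.729, -0.017]
wrist_force: [-11.2, -66.4, -1.2]
width: 0.01
finger_force: 33.4
t: 37.8
tcp_pos: [0.625, -0.1741, 0.1689]
ee_rot: [0.017, 0.685, 0.729, -0.008]
wrist_force: [15.3, -66.9, -16.6]
width: 0.0099
finger_force: 33.2
```

The post slipped out sideways from between the pads. I'll ease off outward, rise and look.

```bash
python3 -m handwheel '[[-0.012,0,0,0,0,0],[-0.024,0,0,0,0,0],[-0.036,0,0,0,0,0],[-0.036,0,0,0,0,0]]'
python3 -m handwheel '[[0,0,-0.03,0,0,0],[0,0,-0.06,0,0,0],[0,0,-0.1,0,0,0],[0,0,-0.1,0,0,0]]' >/dev/null
python3 -m handwheel '[[-0.06,-0.03,0,0,0,0],[-0.12,-0.06,0,0,0,0],[-0.16,-0.06,0,0,0,0],[-0.16,-0.06,0,0,0,0],[-0.16,-0.06,0,0,0,0]]' >/dev/null
python3 -c "
from h import *
st()
snap('top','t7'); snap('side','s7')
a=cv2.resize(cv2.imread('pics/t7_full.png')[70:230,200:335],None,fx=3,fy=3,interpolation=cv2.INTER_CUBIC)
b=cv2.resize(cv2.imread('pics/s7_full.png')[120:240,140:270],None,fx=3,fy=4,interpolation=cv2.INTER_CUBIC)
cv2.imwrite('pics/c7.png',np.hstack([a,b]))"
```

```text
t: 38.3
tcp_pos: [0.6238, -0.1878, 0.1659]
ee_rot: [-0.0, 0.682, 0.731, -0.0]
wrist_force: [0.4, 0.8, -0.0]
width: 0.0101
finger_force: 0.0
39.425 [ 0.5752 -0.3501  0.2648] [-0.001  0.682  0.731  0.   ] F [ 0.3  0.8 -0.1] w 0.0101 q [-0.66  0.32  1.35  0.    1.48 -0.73]
```

View pics/c7.png

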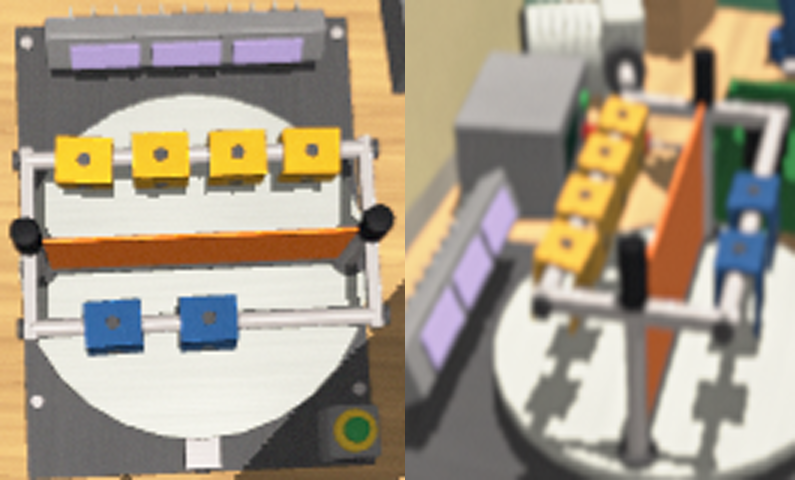

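The table is home: the posts are at (25,235) and (375,222), as at the start. The four yellows are on the lamp side and the two blues on the near bar. Next is the button.

```bash
python3 -c "
from h import *
for z in (.07,.08,.09,.1):
    p=px2w('top',[(319.1,213.4)],z)[0]; print(z,p.round(4),w2px('side',p)) 
print('side seen 293.4 173')
to(.4486,-.1533,.14,93.8)"
python3 -m handwheel '[[0.045,-0.03,0,0,0,0],[0.09,-0.06,0,0,0,0],[0.135,-0.09,0,0,0,0],[0.18,-0.115,0,0,0,0],[0.2,-0.14,0,0,0,0]]' 0 >/dev/null
python3 -m handwheel '[[0,0,0.04,0,0,0],[0,0,0.08,0,0,0],[0,0,0.12,0,0,0],[0,0,0.12,0,0,0],[0,0,0.12,0,0,0]]'
python3 -c "
from h import *
st();to(.4486,-.1533,.1,93.8)"
```

```text
0.07 [ 0.4491 -0.1567  0.07  ] [[293.91909321 175.93849946]]
0.08 [ 0.4484 -0.155   0.08  ] [[294.29406573 173.3721793 ]]
0.09 [ 0.4476 -0.1532  0.09  ] [[294.67295208 170.77883546]]
0.1 [ 0.4468 -0.1515  0.1   ] [[295.05581255 168.15804779]]
side seen 293.4 173
TO [ 0.2047 -0.1126  0.1258] [-0.  -0.1  0.3] yaw now 94.1
t: 40.78
tcp_pos: [0.4226, -0.1614, 0.1476]
ee_rot: [0.001, 0.682, 0.732, 0.0]
wrist_force: [1.0, -0.2, 1.2]
width: 0.0003
finger_force: 0.0
40.775 [ 0.4226 -0.1614  0.1476] [0.001 0.682 0.732 0.   ] F [ 1.  -0.2  1.2] w 0.0003 q [-0.54 -0.12  2.05  0.    1.22 -0.61]
TO [0.0063 0.0264 0.0477] [0.1 0.1 0.3] yaw now 94.1
```

```bash
python3 -m handwheel '[[0.006,0.026,0.02,0,0,0],[0.006,0.026,0.045,0,0,0],[0.006,0.026,0.06,0,0,0],[0.006,0.026,0.064,0,0,0],[0.006,0.026,0.064,0,0,0]]'
python3 -m handwheel '[[0,0,0.003,0,0,0],[0,0,0.006,0,0,0],[0,0,0.006,0,0,0]]'
```

```text
t: 41.4
tcp_pos: [0.4479, -0.1539, 0.0833]
ee_rot: [0.001, 0.682, 0.731, 0.0]
wrist_force: [-0.3, 3.4, 4.8]
width: -0.0001
finger_force: 2.0
t: 41.78
tcp_pos: [0.4483, -0.1541, 0.0814]
ee_rot: [0.0, 0.682, 0.731, 0.0]
wrist_force: [-15.6, 10.9, 42.3]
width: 0.0002
finger_force: 21.1
```

```bash
python3 -m handwheel '[[0,0,-0.03,0,0,0],[0,0,-0.09,0,0,0],[0,0,-0.15,0,0,0],[0,0,-0.18,0,0,0],[0,0,-0.18,0,0,0]]' 0.06 >/dev/null
python3 -c "
from h import *
q=np.array([(113,323),(208,318)])/3+[200,70]
w=px2w('top',(q),.163);print(w.round(4)); st()
c=np.array([.6095,-.002]);
for p in w:
  d=p[:2]-c; a=np.radians(3.8); print('station xy',d@[np.cos(a),np.sin(a)],d@[-np.sin(a),np.cos(a)])
to(w[1][0],w[1][1],.24,93.8);to(w[0][0],w[0][1],.24,93.8)"
```

```text
[[ 0.5276  0.071   0.163 ]
 [ 0.5346 -0.0106  0.163 ]]
42.4 [ 0.4488 -0.1549  0.2598] [0.004 0.682 0.731 0.001] F [ 0.1 -0.4  0.3] w 0.0601 q [-0.5  -0.17  1.87 -0.    1.43 -0.57]
station xy -0.07689409903508442 0.07829671452741303
station xy -0.07525820217216088 -0.003571007359834829
TO [0.1382 0.0956 0.0197] [0.3 0.2 0.2] yaw now 94.0
TO [0.22   0.0942 0.0194] [0.3 0.2 0.2] yaw now 94.0
```

```bash
python3 -m handwheel '[[0.045,0.03,0,0,0,0],[0.09,0.06,0,0,0,0],[0.138,0.094,0,0,0,0],[0.138,0.094,0.03,0,0,0],[0.138,0.094,0.06,0,0,0]]' >/dev/null
python3 -m handwheel '[[0,0,0,0,0,0],[0,0,0,0,0,0]]' >/dev/null
python3 -c "
from h import *
st();to(.5348,-.0106,.136,93.8)"
```

```text
43.275 [ 0.5314 -0.0098  0.1964] [ 0.     0.682  0.731 -0.   ] F [ 0.2 -0.3  1.4] w 0.0602 q [-0.17  0.02  1.81 -0.    1.31 -0.24]
TO [-0.001   0.0033  0.0604] [-0.   0.   0.2] yaw now 94.0
```

```bash
python3 -m handwheel '[[-0.001,0.003,0.02,0,0,0],[-0.001,0.003,0.04,0,0,0],[-0.001,0.003,0.06,0,0,0],[-0.001,0.003,0.06,0,0,0]]' >/dev/null
python3 -m handwheel '[[0,0,0,0,0,0],[0,0,0,0,0,0],[0,0,0,0,0,0],[0,0,0,0,0,0]]' 0.02 60
python3 -m handwheel '[[0,0,-0.02,0,0,0],[0,0,-0.05,0,0,0],[0,0,-0.09,0,0,0],[0,0,-0.125,0,0,0],[0,0,-0.125,0,0,0]]'
python3 -c "
from h import *
st();to(.51,-.35,.26,93.8)"
```

```text
t: 44.28
tcp_pos: [0.5359, -0.0107, 0.1382]
ee_rot: [0.002, 0.682, 0.731, 0.001]
wrist_force: [0.2, -0.7, 6.6]
width: 0.0392
finger_force: 60.9
t: 44.9
tcp_pos: [0.536, -0.0105, 0.2641]
ee_rot: [0.002, 0.682, 0.731, 0.002]
wrist_force: [0.3, 0.6, -3.6]
width: 0.039
finger_force: 60.7
44.9 [ 0.536  -0.0105  0.2641] [0.002 0.682 0.731 0.002] F [ 0.3  0.6 -3.6] w 0.039 q [-0.17 -0.02  1.72  0.    1.43 -0.24]
TO [-0.3368 -0.0497  0.0042] [0.3 0.1 0.2] yaw now 94.0
```

```bash
python3 -m handwheel '[[-0.055,-0.008,0,0,0,0],[-0.11,-0.016,0,0,0,0],[-0.17,-0.024,0,0,0,0],[-0.23,-0.032,0,0,0,0],[-0.285,-0.04,0,0,0,0]]' >/dev/null
python3 -m handwheel '[[-0.052,-0.01,0,0,0,0],[-0.052,-0.01,0.06,0,0,0],[-0.052,-0.01,0.12,0,0,0],[-0.052,-0.01,0.16,0,0,0],[-0.052,-0.01,0.16,0,0,0]]' >/dev/null
python3 -m handwheel '[[0,0,0.02,0,0,0],[0,0,0.04,0,0,0],[0,0,0.04,0,0,0],[0,0,0.04,0,0,0]]' 
python3 -c "
from h import *
to(.51,-.35,.031,93.8)
snap('top','t8',(340,130,440,260),4.5)"
```

```text
t: 46.65
tcp_pos: [0.5084, -0.3503, 0.0617]
ee_rot: [0.0, 0.682, 0.731, 0.0]
wrist_force: [0.2, -0.0, -2.8]
width: 0.0391
finger_force: 60.9
TO [0.0002 0.0016 0.0307] [0.  0.  0.2] yaw now 94.0
```

View pics/t8.png

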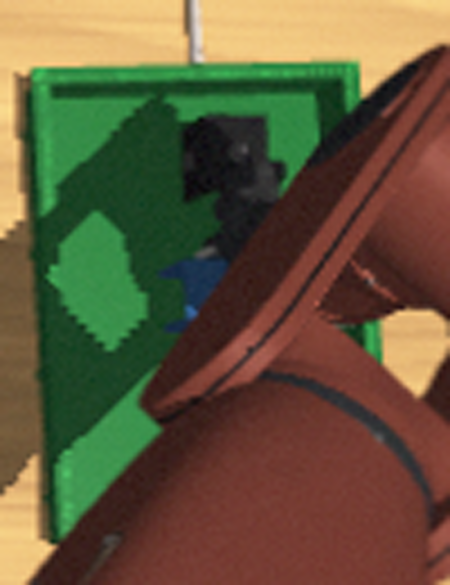

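Blue (200,295) is over the tray floor, clear of the black bracket (225,155). I'll set it down slightly nearer the robot.

```bash
python3 -m handwheel '[[0,-0.005,0.01,0,0,0],[0,-0.005,0.02,0,0,0],[0,-0.005,0.027,0,0,0],[0,-0.005,0.03,0,0,0],[0,-0.005,0.03,0,0,0]]' 
python3 -m handwheel '[[0,0,0.002,0,0,0],[0,0,0.002,0,0,0]]'
```

```text
t: 47.32
tcp_pos: [0.5031, -0.3504, 0.0311]
ee_rot: [0.0, 0.682, 0.731, -0.0]
wrist_force: [0.0, 0.0, -2.3]
width: 0.0392
finger_force: 60.9
t: 47.58
tcp_pos: [0.5033, -0.3506, 0.0308]
ee_rot: [0.0, 0.682, 0.731, -0.0]
wrist_force: [-5.6, 3.3, 9.1]
width: 0.039
finger_force: 62.1
```

Contact with the floor. I'll release, rise and go for the second one at (0.5276, 0.071).

```bash
python3 -m handwheel '[[0,0,-0.001,0,0,0],[0,0,-0.001,0,0,0],[0,0,-0.001,0,0,0]]' 0.056
python3 -m handwheel '[[0,0,-0.03,0,0,0],[0,0,-0.09,0,0,0],[0,0,-0.15,0,0,0],[0,0,-0.21,0,0,0],[0,0,-0.235,0,0,0]]' >/dev/null
python3 -m handwheel '[[0.06,0,0,0,0,0],[0.12,0,0,0,0,0],[0.18,0,0,0,0,0],[0.24,0.01,0,0,0,0],[0.3,0.02,0,0,0,0]]' 0.06 >/dev/null
python3 -c "
from h import *
st();to(.528,.071,.2,93.8)"
```

```text
t: 47.95
tcp_pos: [0.5032, -0.3505, 0.0301]
ee_rot: [0.0, 0.682, 0.731, 0.0]
wrist_force: [-0.1, 1.2, -1.0]
width: 0.056
finger_force: 0.0
49.2 [ 0.502  -0.0479  0.2653] [0.    0.682 0.731 0.   ] F [ 0.6 -0.  -0.2] w 0.0596 q [-0.25 -0.09  1.79  0.    1.44 -0.32]
TO [0.1169 0.0341 0.0653] [0.1 0.  0.2] yaw now 94.0
```

```bash
python3 -m handwheel '[[0.05,0.02,0,0,0,0],[0.1,0.034,0,0,0,0],[0.116,0.034,0,0,0,0],[0.116,0.034,0.06,0,0,0],[0.116,0.034,0.06,0,0,0]]' >/dev/null
python3 -m handwheel '[[0,0,0,0,0,0],[0,0,0,0,0,0]]' >/dev/null
python3 -c "
from h import *
st();to(.5292,.071,.136,93.8)
snap('top','t9',None,1.5)"
```

```text
50.075 [0.5295 0.0678 0.2077] [0.002 0.682 0.731 0.001] F [ 0.2 -0.2  0.7] w 0.0602 q [-0.02  0.02  1.79 -0.    1.33 -0.09]
TO [ 0.0033 -0.0003  0.0717] [0.2 0.  0.1] yaw now 93.9
```

View pics/t9.png

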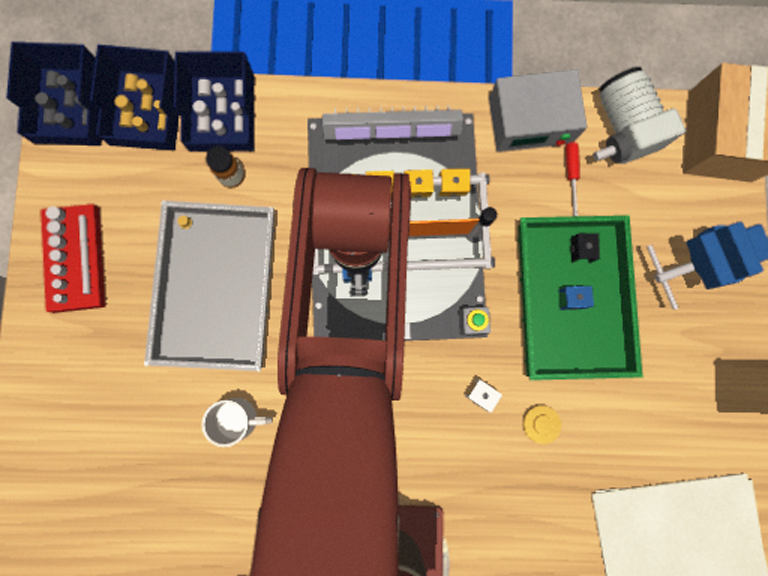

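Blue1 stands in the green tray at (577,297), the black one at (585,247) hasn't moved, and the second blue is under the gripper. I'll grip that one.

```bash
python3 -m handwheel '[[0.003,0,0.02,0,0,0],[0.003,0,0.045,0,0,0],[0.003,0,0.068,0,0,0],[0.003,0,0.071,0,0,0],[0.003,0,0.071,0,0,0]]' >/dev/null
python3 -m handwheel '[[0,0,0,0,0,0],[0,0,0,0,0,0],[0,0,0,0,0,0],[0,0,0,0,0,0]]' 0.02 60
python3 -m handwheel '[[0,0,-0.02,0,0,0],[0,0,-0.05,0,0,0],[0,0,-0.09,0,0,0],[0,0,-0.13,0,0,0],[0,0,-0.13,0,0,0]]'
python3 -m handwheel '[[-0.055,0,0,0,0,0],[-0.11,-0.01,0,0,0,0],[-0.17,-0.03,0,0,0,0],[-0.23,-0.05,0,0,0,0],[-0.28,-0.06,0,0,0,0]]' >/dev/null
python3 -c "
from h import *
st();to(.415,-.35,.26,93.8)"
```

```text
t: 51.25
tcp_pos: [0.5293, 0.0713, 0.1361]
ee_rot: [0.001, 0.682, 0.731, 0.001]
wrist_force: [0.5, 0.1, 5.5]
width: 0.039
finger_force: 60.2
t: 51.88
tcp_pos: [0.5297, 0.0714, 0.2679]
ee_rot: [0.003, 0.682, 0.731, 0.002]
wrist_force: [0.6, 0.9, -3.1]
width: 0.0393
finger_force: 60.3
52.5 [ 0.4856 -0.2136  0.262 ] [-0.001  0.682  0.731 -0.   ] F [ 0.6 -0.4 -2.1] w 0.0394 q [-0.56 -0.02  1.73 -0.    1.44 -0.63]
TO [-0.1312 -0.0798  0.002 ] [-0.1 -0.1  0.2] yaw now 94.0
```

```bash
python3 -m handwheel '[[-0.045,-0.03,0,0,0,0],[-0.09,-0.055,0,0,0,0],[-0.13,-0.08,0,0,0,0],[-0.13,-0.08,0.06,0,0,0],[-0.13,-0.08,0.12,0,0,0]]' >/dev/null
python3 -m handwheel '[[0,0,0.04,0,0,0],[0,0,0.08,0,0,0],[0,0,0.08,0,0,0],[0,0,0.08,0,0,0]]' 
python3 -c "
from h import *
to(.415,-.35,.028,93.8)"
```

```text
t: 53.62
tcp_pos: [0.4168, -0.3475, 0.0647]
ee_rot: [0.0, 0.682, 0.731, -0.0]
wrist_force: [0.3, -1.2, -0.2]
width: 0.0393
finger_force: 60.6
TO [-0.0023 -0.002   0.0367] [0.  0.  0.2] yaw now 94.0
```

```bash
python3 -m handwheel '[[0,0,0.015,0,0,0],[0,0,0.025,0,0,0],[0,0,0.033,0,0,0],[0,0,0.036,0,0,0],[0,0,0.036,0,0,0]]' 
python3 -m handwheel '[[0,0,0.002,0,0,0],[0,0,0.002,0,0,0]]'
```

```text
t: 54.25
tcp_pos: [0.4165, -0.3472, 0.0285]
ee_rot: [-0.0, 0.682, 0.731, -0.0]
wrist_force: [-2.3, 4.4, 4.5]
width: 0.0393
finger_force: 61.1
t: 54.5
tcp_pos: [0.4165, -0.3473, 0.0284]
ee_rot: [-0.001, 0.682, 0.731, -0.0]
wrist_force: [-8.9, 7.7, 20.0]
width: 0.039
finger_force: 63.0
```

```bash
python3 -m handwheel '[[0,0,-0.003,0,0,0],[0,0,-0.003,0,0,0],[0,0,-0.003,0,0,0]]' 0.056
python3 -m handwheel '[[0,0,-0.03,0,0,0],[0,0,-0.09,0,0,0],[0,0,-0.15,0,0,0],[0,0,-0.2,0,0,0],[0,0,-0.2,0,0,0]]' >/dev/null
python3 -m handwheel '[[-0.06,-0.03,0,0,0,0],[-0.12,-0.07,0,0,0,0],[-0.18,-0.11,0,0,0,0],[-0.24,-0.15,0,0,0,0],[-0.24,-0.15,0,0,0,0]]' >/dev/null
python3 -m handwheel '[[0,0,0,0,0,0],[0,0,0,0,0,0],[0,0,0,0,0,0],[0,0,0,0,0,0]]' >/dev/null
python3 -c "
from h import *
st()
snap('top','t10',(195,60,450,270),3)"
```

```text
t: 54.88
tcp_pos: [0.4167, -0.3475, 0.029]
ee_rot: [0.0, 0.682, 0.731, 0.0]
wrist_force: [-0.2, 0.8, 0.6]
width: 0.0564
finger_force: 0.0
56.625 [ 0.2846 -0.5964  0.2293] [ 0.     0.681  0.732 -0.   ] F [ 0.3  0.1 -0.3] w 0.0559 q [-1.24  0.31  1.43  0.    1.41 -1.32]
```

View pics/t10.png

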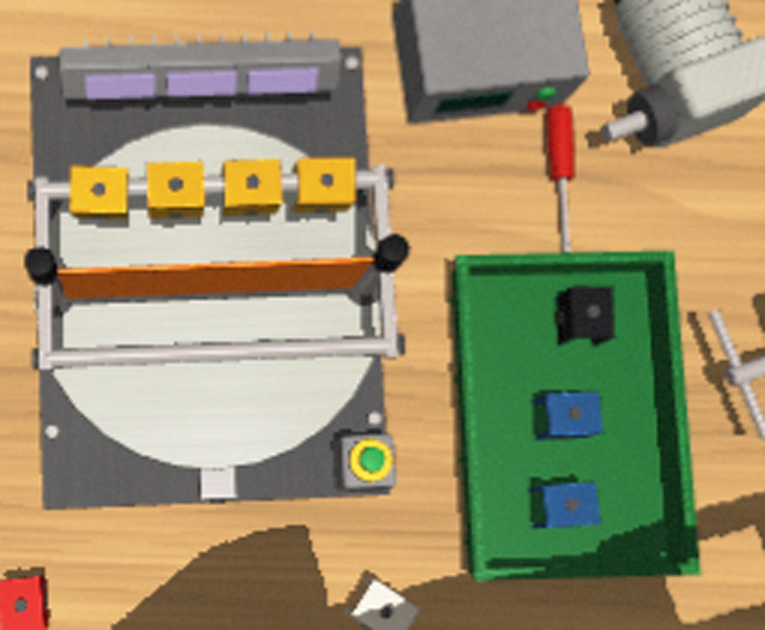

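Everything looks in place: four yellows at (98,188) to (326,180), blues at (575,413) and (570,503). One numeric check of the table angle, then I hand in.

Run:
```python
from h import *
for f in ('t0','t10'):
    im=cv2.imread(f'pics/{f}_full.png').astype(int)
    m=(im[...,2]-im[...,1]>60)&(im[...,1]-im[...,0]>25); m[:140]=0;m[165:]=0;m[:,:216]=0;m[:,316:]=0
    c=np.arange(225,305); y=[np.nonzero(m[:,k])[0].mean() for k in c]; print(f,np.polyfit(c,y,1))
finish_job()
```

```text
t0 [-3.78688727e-02  1.62204164e+02]
t10 [-3.82673725e-02  1.62322067e+02]
the job is handed in; nothing more can be done
```

I handed in the job at about 57 s of the 210 s. The four yellow brackets hang on the lamp side, and the table is home at half a turn. I pressed the start button to its stop; no sensor reading confirmed the lamps came on. The two blue brackets stand in the green tray, and the top camera showed nothing else disturbed.

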